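# Set the bike-light charging timer by one click and start it

## Robot

A 7-joint arm with a two-finger parallel gripper is mounted at the origin on the work surface. World frame = base frame: x ahead of the robot, y to its left, z up, the work surface at z = 0. Lengths are in m, angles in rad, forces in N, time in s.
With the tool pointing down it reaches from about 0.4 to 0.85 m from the base axis. Payload 10.4 kg.
Tool frame: the origin (TCP) lies at the very end of the fingers, on their centre line; the grasp point (between the pads) lies 19 mm behind it; z points along the fingers, y is the line along which they close (so a half turn about z gives the same grasp; the last joint's range is limited). The gripper opens to 85 mm and grips with 20 to 120 N. Pads are 22 mm wide; open, the fingers measure 114 mm over their backs; the gripper's body (76 mm by 85 mm) begins 54 mm behind the grasp point. The pads swing forward as they close: fully open they stand 13 mm farther back than shut.
Start: joints at [1.195, 0.332, -0.065, 1.46, 0.022, 1.35, -0.088], TCP at [0.216, -0.587, 0.231] pointing down, gripper open.
Joint ranges: [-2.6, 2.6], [-0.5, 2.12], [-1.47, 1.34], [0.16, 2.42], [-1.27, 4.41], [0.06, 2.06], [-2.6, 2.6]. Speed limits (rad/s): [2.22, 2.22, 2.79, 2.79, 3.14, 3.14, 3.14].

## Interface

Orientations are given as a rotation vector (axis times angle).
In Python, from station import readout, eyes, workorder, models gives the robot as it stands. The module is installed in compiled form; this text tells all that it offers.
- The arm moves only by the shell command python3 -m crank 'ROWS' [OPENING] [FORCE]. ROWS is JSON, a list of rows, each a list of 2 entries, a list of its own where there are three numbers: the shift along the tool's x, y, z in mm, then the turn, a rotation vector about the tool's x, y, z in degrees. A call has 1 to 5 rows; each row shifts and turns the commanded pose from where the row before left it, along the tool's axes as they then stand; what a row does not reach is not made up. A row lasts 1/12 s, in which the tool goes at most 41.7 mm and 7.16 degrees, less where a joint would pass 70% of its speed; a pose out of reach is approached as far as the arm can. A call is refused whole if a number of a shift passes 41.7 or a number of a turn 7.16, either way. A call with a gripper value outside its range is refused whole. OPENING is the closure, from 0 (fully open) to 1 (shut), set as the call begins (- or left out, the last holds). The fingers move at their own pace and stop on an object; FORCE is the grip in N (left out, the last holds). Time passes only in rows, so rows that do not move let the fingers close. It gives the time, the measured TCP pose, the force, the opening and the grip force at its end, in the units of the state.
- readout.get_obs(): the state, without advancing time (a new reading comes with each control period).
- eyes.get_image(name): name is "scene" or "top" or "wrist"; returns the picture (400x640x3 uint8, blue, green, red); there is no depth.
- eyes.calibration(name): a dict with "intrinsics" (3x3 intrinsics, pixels), "cam_to_world" (4x4, takes a point from camera to world coordinates). Camera axes: x right, y down, z forward; pixel columns grow to the right and rows downward; lengths in m; the calibration is good to about 2 mm. A picture is of the moment at which its call begins: read the wrist's pose just before it. calibration takes no time and is no camera call; for the wrist camera it gives the pose at the moment of the call.
- workorder.hand_in(): hands the job in; it is judged then, once.
Trained networks look in the newest picture that a camera, given by its name, has taken for a name from the list of things; names that differ only in an ending like _2 or _b are one class to them, and where a whole thing is asked for, a point or a joint stands for the part that bears it (a point fixed in the world has none). Each returns a list of dicts, best first, with "conf" (0 to 1); they miss things now and then, are a little off and sometimes report something else, mostly with a low value. They report only what shows in the picture. A call takes as long as a camera call.
- models.boxes_of(camera, target): "rect" ([left, top, right, bottom] in pixels, round what is visible of it).
- models.regions_of(camera, target): "pixels" (400x640 bool, what is visible of it) and "rect" ([left, top, right, bottom] in pixels, round what is visible of it).
The state is a dict: "clock": time; "joints": joint angles; "dq": joint speeds; "effort": joint torques, N m; "tool_pos": TCP position; "ee_rot": TCP orientation; "force": force on the tool from outside, world axes, zero at the start; "moment": the same for the moment, N m; "grip_width": opening from 0.0 (shut) to 1.0 (fully open); "grasp_force": force on a finger pad.
Only numpy, scipy, OpenCV 4.12 (cv2) and the standard library are available. Lean on these libraries where they do the work, as an engineer would, in place of code of your own. Each camera call takes 0.05 s, during which the arm holds its last target. There are 200 camera calls.

## Task

With a fingertip, turn the timer's big knurled dial clockwise by one click, to the next mark and not past it to the last one; then press the round start button fully down and let it come up. Leave everything else on the shelf where it is: nothing is to be picked up.

Things in the scene. Friction and masses are not known exactly. Their poses are not given: they have to be found in the camera images.
- timer: the bike-light charging timer: white plastic box fixed to the shelf, 150 mm (its x) by 250 mm (its y), top 50 mm above the shelf; origin at the centre of its underside, z up. On its top the dial's axis stands at y +50 mm and the start button at y -40 mm (both x 0). Three short black marks on the top, 58 mm from the dial's axis, show the dial's three click positions
- dial_top (a point): centre of the dial's flat top, on its upright axis, 68 mm above the shelf. The dial is a black disc 92 mm across and 12 mm thick with a knurled rim and a flat top, too wide to grip: it is turned by pressing a fingertip on its top, well away from the axis, and dragging round. It is sprung and gives up to 4 mm downward (about 2 N to start, 10 N fully down). Axes as the timer's; they do not turn with the dial
- dial_mark (a point): outer end of the white pointer line on the dial's top, 44 mm from the axis; turns with the dial
- timer_dial (a joint): turn of the dial in rad, growing clockwise seen from above. Clicks (detents) at 0 (first mark, where it starts), 0.6 (the next mark) and 1.2 (the last mark), stops just beyond both ends. It takes about 0.05 N m to leave a click; about half-way it snaps on and, let go, settles in the nearest click
- start_button_top (a point): centre of the top of the round grey start button, 26 mm across, 72 mm above the shelf; it stands 10 mm proud of a fixed collar 42 mm across, z up
- start_button (a joint): travel of the start button in m: 0 up, 0.006 fully down (takes 5 N); springs back when let go
- pad_mid (a point): black silicone clamp pad, 45 x 30 x 16 mm, lying on the timer's top beyond the button; loose, leave alone; point at its middle
- jar_mid (a point): glass jar with clip-on lid, 84 mm across, 104 mm tall; loose, leave alone; point at its middle
- applicator_mid (a point): capped lube applicator bottle, 40 mm across, 122 mm tall; loose, leave alone; point at its middle
- pulley_mid (a point): steel pulley wheel lying flat, 60 mm across, 15 mm high; loose, leave alone; point at its middle
- cage_mid (a point): red aluminium bottle cage lying on its back, about 80 x 140 x 75 mm; loose, leave alone; point 35 mm above the shelf
- spanner_grip (a point): steel open-ended spanner lying flat, 150 mm long; loose, leave alone; point on its handle
- tin_mid (a point): plain round metal tin, 64 mm across, 28 mm high; loose, leave alone; point at its middle

How it is judged:
By the outcome, as a careful person would: the job done as asked, in the order asked, and still so for the second after the job is handed in, with the robot touching nothing.
It also fails if it takes over 35 s, if anything falls off the work surface, if the arm or the gripper's body presses on something with over 40 N, if the wrist force passes 120 N, or if a joint passes its speed limit or range.

## Working session

There is one attempt and no reset: what is moved stays moved. The work goes in short steps, Python scripts to look and compute and a shell command to move; the robot and the scene stay as the last step left them, time stands still between calls to the robot, and variables do not carry over. Pictures are saved under pics/ and viewed, at most 10 in all, crops included, and the job is handed in when it is done.

```bash
mkdir -p pics; cat > h.py <<'E'
import numpy as np, cv2
from station import readout, eyes, workorder, models
from scipy.spatial.transform import Rotation as R
def ray(cam,uv,z):
    c=eyes.calibration(cam);K=c["intrinsics"];T=np.array(c["cam_to_world"])
    d=T[:3,:3]@np.linalg.inv(K)@np.array([uv[0],uv[1],1.]);o=T[:3,3]
    return o+d*(z-o[2])/d[2]
def proj(cam,p):
    c=eyes.calibration(cam);T=np.linalg.inv(np.array(c["cam_to_world"]))
    q=np.array(c["intrinsics"])@(T[:3,:3]@np.array(p)+T[:3,3]);return q[:2]/q[2]
E
python3 - <<'E'
from h import *
o=readout.get_obs();print(o)
for c in("top","scene"):
    cv2.imwrite(f"pics/{c}0.png",eyes.get_image(c))
    for n,z in(("timer",.05),("dial_top",.068),("dial_mark",.068),("start_button_top",.072),("pad_mid",.058)):
        for r in models.regions_of(c,n)[:1]:
            ys,xs=np.nonzero(r["pixels"]);u=(xs.mean(),ys.mean());print(c,n,round(r["conf"],2),r["rect"],np.round(u,1),np.round(ray(c,u,z),4))
E
```

```text
{'clock': 0.0, 'joints': array([ 1.19539851,  0.33289241, -0.06465218,  1.46096596,  0.02161698,
        1.34990693, -0.08852105]), 'dq': array([ 3.08358728e-05, -1.62283348e-04,  1.56179734e-03,  6.35218961e-04,
        7.04576792e-04, -1.27527542e-03,  9.23354227e-04]), 'effort': array([-3.66162949e-04, -6.25449371e+01,  4.87518171e-02, -3.91598010e+01,
        1.61294936e-02,  1.00941470e-02, -2.89423065e-05]), 'tool_pos': array([ 0.21578048, -0.58615552,  0.23049124]), 'ee_rot': array([-3.09144199e+00, -5.50989121e-01,  5.62967995e-04]), 'force': array([-0.13893153, -0.54268818,  0.02749146]), 'moment': array([-0.00784769,  0.05708325,  0.02429946]), 'grasp_force': 0.0, 'grip_width': 1.0034947882167602}
top timer 0.79 [284.6, 197.2, 419.4, 295.7] [348.2 246.6] [ 0.501  -0.0419  0.05  ]
top dial_top 0.71 [306.3, 227.6, 350.8, 269.8] [328.2 250.3] [0.4912 0.0005 0.068 ]
top dial_mark 0.88 [307.6, 229.1, 348.8, 273.9] [328.  249.9] [0.4919 0.0009 0.068 ]
top start_button_top 0.45 [364.3, 231.8, 377.1, 243.8] [370.2 237.4] [ 0.5174 -0.0847  0.072 ]
top pad_mid 0.58 [384.4, 207.5, 406.9, 232.3] [394.1 221.7] [ 0.5527 -0.138   0.058 ]
scene timer 0.79 [256.9, 143.8, 369.5, 222.9] [315.6 180.7] [ 0.5246 -0.0221  0.05  ]
scene dial_top 0.86 [311.2, 159.1, 350.6, 191.4] [332.5 175.1] [0.496  0.0067 0.068 ]
scene dial_mark 0.64 [316.7, 161.3, 352.5, 187.7] [332.6 175. ] [0.4955 0.0064 0.068 ]
scene start_button_top 0.42 [296.9, 159.0, 301.8, 168.5] [299.7 162.1] [ 0.5204 -0.0803  0.072 ]
scene pad_mid 0.59 [266.7, 154.7, 287.8, 171.7] [275.4 161.7] [ 0.5506 -0.1363  0.058 ]
```

```bash
python3 - <<'E'
import cv2
a=cv2.imread("pics/top0.png");cv2.imwrite("pics/top0c.png",cv2.resize(a[150:350,220:480],None,fx=3,fy=3,interpolation=cv2.INTER_CUBIC))
E
```

```text
(no output)
```

View pics/top0c.png

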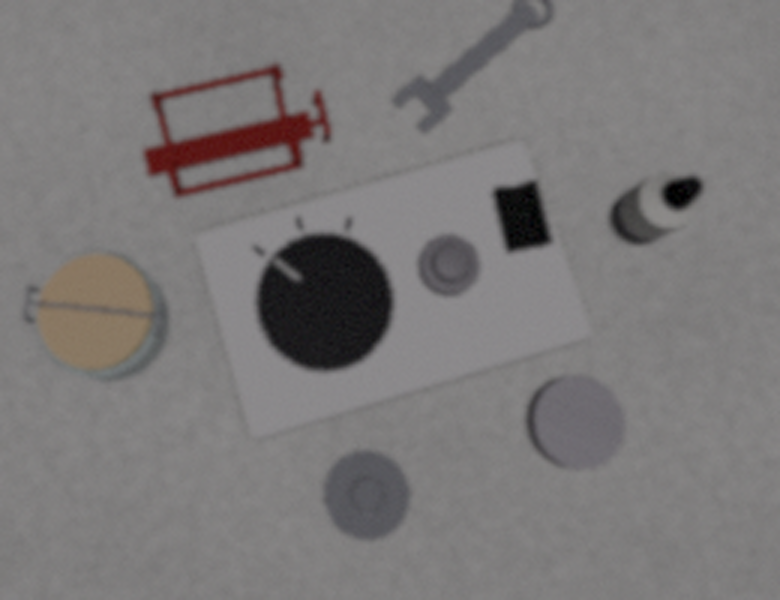

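View pics/scene0.png

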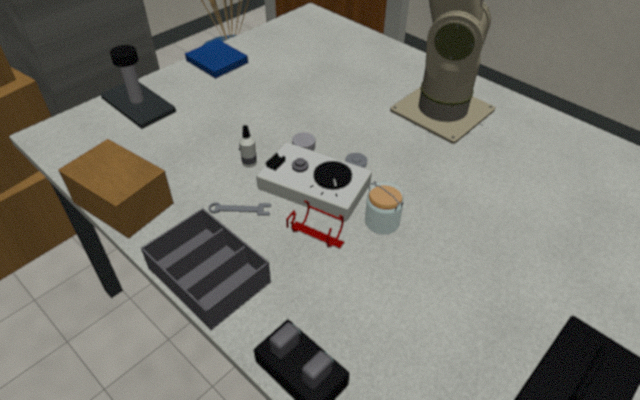

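The top view matches the networks' output: the dial is at about (328,250) with its pointer at the first, left-most mark, and the button is at (370,237). The distance between them works out to 90 mm, as it should. The tool's yaw nearly matches the timer's, so I'll move in with the gripper shutting.

```bash
python3 -m crank '[[[34,-20,0],[0,0,0]],[[34,-22,0],[0,0,0]],[[32,-24,0],[0,0,0]],[[30,-28,0],[0,0,0]],[[30,-28,0],[0,0,0]]]' 1 60
python3 -m crank '[[[30,-28,0],[0,0,0]],[[30,-28,0],[0,0,0]],[[28,-29,0],[0,0,0]],[[28,-29,0],[0,0,0]],[[28,-29,0],[0,0,0]]]'
python3 -m crank '[[[28,-29,0],[0,0,0]],[[28,-29,0],[0,0,0]],[[28,-29,0],[0,0,0]],[[20,-25,0],[0,0,0]],[[0,0,0],[0,0,0]]]'
```

```text
clock: 1.02
tool_pos: [0.3247, -0.415, 0.2313]
ee_rot: [3.092, 0.551, 0.0]
force: [0.9, -0.6, 0.2]
grip_width: 0.303
grasp_force: 0.0
clock: 1.43
tool_pos: [0.4101, -0.2309, 0.2316]
ee_rot: [3.092, 0.551, 0.001]
force: [1.6, -0.3, 0.2]
grip_width: 0.007
grasp_force: 0.0
clock: 1.85
tool_pos: [0.4704, -0.0846, 0.2319]
ee_rot: [-3.089, -0.565, -0.003]
force: [0.6, 0.7, -0.6]
grip_width: -0.001
grasp_force: 0.0
```

```bash
python3 - <<'E'
from h import *
o=readout.get_obs();print(o["tool_pos"],o["ee_rot"])
im=eyes.get_image("wrist");cv2.imwrite("pics/w1.png",im)
P={}
for n,z in(("timer",.05),("dial_top",.068),("start_button_top",.072)):
    for r in models.regions_of("wrist",n)[:1]:
        ys,xs=np.nonzero(r["pixels"]);l,t,rr,b=r["rect"]
        print(n,round(r["conf"],2),r["rect"],ray("wrist",(xs.mean(),ys.mean()),z),ray("wrist",((l+rr)/2,(t+b)/2),z))
print(proj("wrist",o["tool_pos"]))
E
```

```text
[ 0.47038048 -0.08458956  0.23185184] [-3.08904858 -0.56505443 -0.00309615]
timer 0.78 [175.9, 41.1, 433.9, 206.8] [ 0.50966923 -0.04581408  0.05      ] [ 0.51137797 -0.05391334  0.05      ]
dial_top 0.61 [197.5, 75.3, 296.9, 177.8] [ 0.49282129 -0.00726369  0.068     ] [ 0.49182576 -0.00565427  0.068     ]
start_button_top 0.7 [330.1, 119.7, 357.5, 150.0] [ 0.51634425 -0.09396676  0.072     ] [ 0.51642521 -0.09447916  0.072     ]
[310.42798363 255.40156203]
```

View pics/w1.png

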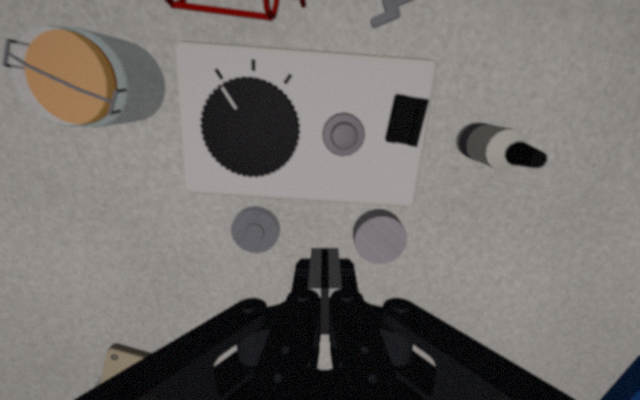

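The wrist view shows the dial at (250,127), the button at (343,135) and the fingertip at (324,250). The TCP projects about 14 px away from the fingertip, because the arm was still settling. I'll move lower to the drag start and re-measure once it is at rest.

```bash
python3 -m crank '[[[7,-21,30],[0,0,0]],[[7,-21,30],[0,0,0]],[[7,-22,30],[0,0,0]],[[0,0,20],[0,0,0]],[[0,0,0],[0,0,0]]]'
python3 -m crank '[[[0,0,0],[0,0,0]],[[0,0,0],[0,0,0]],[[0,0,0],[0,0,0]]]'
python3 - <<'E'
from h import *
o=readout.get_obs();print(o["tool_pos"],o["ee_rot"])
im=eyes.get_image("wrist");cv2.imwrite("pics/w2.png",im)
for c in("wrist","top"):
  if c=="top": cv2.imwrite("pics/t2.png",eyes.get_image(c))
  for n,z in(("dial_top",.068),("start_button_top",.072)):
    for r in models.regions_of(c,n)[:1]:
        ys,xs=np.nonzero(r["pixels"]);l,t,rr,b=r["rect"]
        print(c,n,round(r["conf"],2),r["rect"],ray(c,(xs.mean(),ys.mean()),z),ray(c,((l+rr)/2,(t+b)/2),z))
print(proj("wrist",o["tool_pos"]),readout.get_obs()["tool_pos"])
E
```

```text
clock: 2.47
tool_pos: [0.4634, -0.0248, 0.1177]
ee_rot: [-3.091, -0.551, 0.009]
force: [-1.1, 0.3, 1.0]
grip_width: -0.002
grasp_force: 0.0
clock: 2.72
tool_pos: [0.4672, -0.0257, 0.1229]
ee_rot: [3.092, 0.548, 0.004]
force: [-1.0, -0.2, 0.7]
grip_width: -0.004
grasp_force: 0.0
[ 0.46724349 -0.02569893  0.12290783] [3.09229761 0.54788761 0.00361398]
wrist dial_top 0.8 [223.4, 98.5, 371.6, 245.0] [0.49504163 0.00237534 0.068     ] [0.49357388 0.00270303 0.068     ]
wrist start_button_top 0.97 [417.2, 162.2, 460.7, 204.1] [ 0.51822742 -0.08191792  0.072     ] [ 0.51827872 -0.08320659  0.072     ]
top dial_top 0.82 [304.2, 228.4, 321.5, 261.7] [0.4966449  0.02972898 0.068     ] [0.5015758  0.03157021 0.068     ]
[326.87740345 263.69668403] [ 0.46641171 -0.02468467  0.12173465]
```

View pics/w2.png

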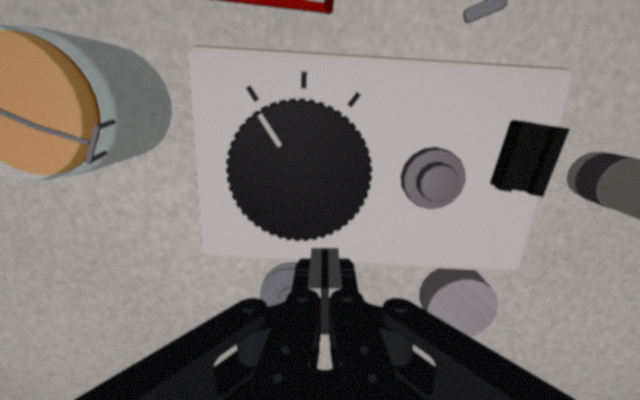

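At rest, the dial is at (0.493, 0.0025) and the button at (0.518, -0.083), 89 mm apart, and both agree with the top view. Now lowering to the drag start point.

```bash
python3 -m crank '[[[3,-3,15],[0,0,0]],[[3,-4,15],[0,0,0]],[[0,0,12],[0,0,0]],[[0,0,4],[0,0,0]],[[0,0,0],[0,0,0]]]'
python3 -m crank '[[[0,0,0],[0,0,0]],[[0,0,0],[0,0,0]],[[0,0,0],[0,0,0]]]'
```

```text
clock: 3.43
tool_pos: [0.4686, -0.016, 0.0744]
ee_rot: [-3.092, -0.551, 0.003]
force: [-1.1, -0.4, -0.2]
grip_width: -0.001
grasp_force: 0.0
clock: 3.68
tool_pos: [0.4699, -0.0161, 0.076]
ee_rot: [3.092, 0.551, 0.002]
force: [-0.1, 0.8, 0.2]
grip_width: -0.002
grasp_force: 0.0
```

```bash
python3 -m crank '[[[0,0,5],[0,0,0]],[[0,0,3],[0,0,0]],[[0,0,2],[0,0,0]],[[0,0,1],[0,0,0]],[[0,0,0],[0,0,0]]]'
python3 -m crank '[[[0,0,0],[0,0,0]],[[0,0,0],[0,0,0]]]'
```

```text
clock: 4.1
tool_pos: [0.4697, -0.0161, 0.0646]
ee_rot: [3.092, 0.551, 0.001]
force: [-3.0, -1.4, 8.2]
grip_width: -0.001
grasp_force: 4.3
clock: 4.27
tool_pos: [0.4697, -0.0161, 0.0647]
ee_rot: [3.092, 0.551, 0.001]
force: [-2.4, -0.5, 8.4]
grip_width: -0.002
grasp_force: 4.2
```

```bash
python3 -m crank '[[[-0.9,-3.5,0],[0,0,0]],[[-0.4,-3.5,0],[0,0,0]],[[0,-3.6,0],[0,0,0]],[[0.4,-3.5,0],[0,0,0]],[[0.9,-3.5,0],[0,0,0]]]'
python3 -m crank '[[[0,0,0],[0,0,0]],[[0,0,0],[0,0,0]]]'
python3 - <<'E'
from h import *
cv2.imwrite("pics/w3.png",eyes.get_image("wrist"))
E
```

```text
clock: 4.68
tool_pos: [0.4642, 0.0008, 0.065]
ee_rot: [3.092, 0.551, 0.003]
force: [0.8, -1.5, 8.0]
grip_width: -0.003
grasp_force: 3.8
clock: 4.85
tool_pos: [0.4642, 0.0011, 0.065]
ee_rot: [3.092, 0.552, 0.003]
force: [-0.9, 0.1, 7.3]
grip_width: -0.0
grasp_force: 3.9
```

View pics/w3.png

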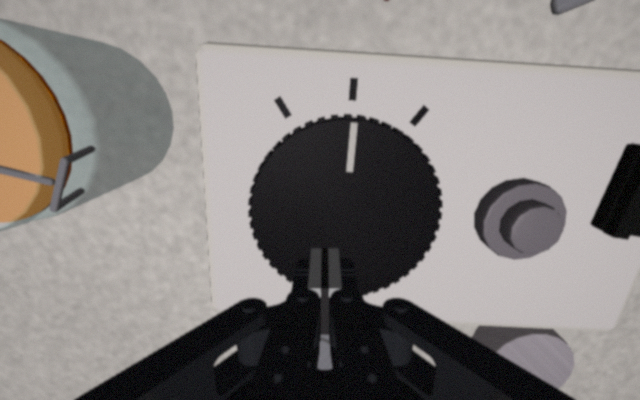

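The pointer at (352,145) is in line with the middle mark at (353,90), so the click worked. Next I lift, cross to the button and stop above it.

```bash
python3 -m crank '[[[0,0,-10],[0,0,0]],[[0,0,-20],[0,0,0]],[[4,17,-10],[0,0,0]],[[6,27,0],[0,0,0]],[[6,27,0],[0,0,0]]]'
python3 -m crank '[[[4,18,0],[0,0,0]],[[2,8.5,0],[0,0,0]],[[0,0,0],[0,0,0]],[[0,0,0],[0,0,0]],[[0,0,0],[0,0,0]]]'
python3 - <<'E'
from h import *
cv2.imwrite("pics/w4.png",eyes.get_image("wrist"))
o=readout.get_obs();print(o["tool_pos"])
for n,z in(("dial_top",.068),("start_button_top",.072)):
    for r in models.regions_of("wrist",n)[:1]:
        ys,xs=np.nonzero(r["pixels"]);print(n,r["conf"],r["rect"],ray("wrist",(xs.mean(),ys.mean()),z))
E
```

```text
clock: 5.32
tool_pos: [0.5036, -0.061, 0.1056]
ee_rot: [3.091, 0.553, 0.002]
force: [0.7, -0.3, 0.6]
grip_width: 0.002
grasp_force: 0.0
clock: 5.73
tool_pos: [0.5171, -0.0817, 0.1043]
ee_rot: [-3.092, -0.554, 0.001]
force: [0.2, -0.3, 0.2]
grip_width: 0.006
grasp_force: 0.0
[ 0.51711549 -0.08172522  0.10438064]
dial_top 0.62 [102.2, 146.5, 264.0, 294.0] [0.49714782 0.00052306 0.068     ]
```

View pics/w4.png

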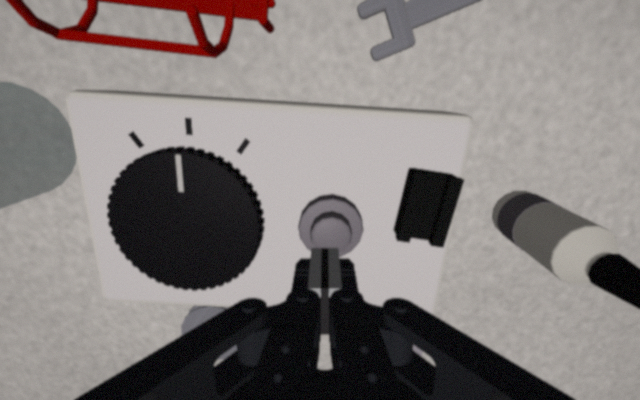

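The fingertip is over the button, about 1–2 mm left of its centre at (330,232). The dial pointer still stands at the middle mark. Pressing in steps.

```bash
python3 -m crank '[[[1,1.5,12],[0,0,0]],[[0,0,10],[0,0,0]],[[0,0,6],[0,0,0]],[[0,0,0],[0,0,0]],[[0,0,0],[0,0,0]]]'
python3 -m crank '[[[0,0,3],[0,0,0]],[[0,0,3],[0,0,0]],[[0,0,2],[0,0,0]],[[0,0,0],[0,0,0]],[[0,0,0],[0,0,0]]]'
```

```text
clock: 6.3
tool_pos: [0.5186, -0.0841, 0.0756]
ee_rot: [-3.092, -0.551, 0.002]
force: [0.4, 0.4, 0.1]
grip_width: 0.004
grasp_force: 0.0
clock: 6.72
tool_pos: [0.5195, -0.0842, 0.0687]
ee_rot: [3.093, 0.551, 0.001]
force: [0.9, -0.9, 3.8]
grip_width: 0.002
grasp_force: 1.7
```

```bash
python3 -m crank '[[[0,0,1.5],[0,0,0]],[[0,0,1],[0,0,0]],[[0,0,0.5],[0,0,0]],[[0,0,0],[0,0,0]],[[0,0,0],[0,0,0]]]'
python3 -m crank '[[[0,0,1],[0,0,0]],[[0,0,0],[0,0,0]],[[0,0,0],[0,0,0]]]'
```

```text
clock: 7.13
tool_pos: [0.5196, -0.0843, 0.0661]
ee_rot: [3.092, 0.551, 0.001]
force: [-1.4, 0.6, 9.4]
grip_width: 0.001
grasp_force: 5.1
clock: 7.38
tool_pos: [0.5197, -0.0843, 0.0659]
ee_rot: [3.092, 0.551, 0.001]
force: [-6.3, 1.0, 21.2]
grip_width: -0.003
grasp_force: 10.1
```

The button is hard on its stop: 21 N, and 1 mm more command gave only 0.2 mm of motion. Lifting well clear and checking.

```bash
python3 -m crank '[[[0,0,-6],[0,0,0]],[[0,0,-12],[0,0,0]],[[0,0,-25],[0,0,0]],[[-10,0,-30],[0,0,0]],[[-20,0,-30],[0,0,0]]]'
python3 -m crank '[[[-20,0,-20],[0,0,0]],[[0,0,0],[0,0,0]],[[0,0,0],[0,0,0]],[[0,0,0],[0,0,0]],[[0,0,0],[0,0,0]]]'
python3 - <<'E'
from h import *
a=eyes.get_image("wrist");cv2.imwrite("pics/w5.png",a)
E
```

```text
clock: 7.8
tool_pos: [0.4909, -0.0934, 0.1682]
ee_rot: [-3.09, -0.554, 0.001]
force: [0.3, -0.9, 0.9]
grip_width: 0.003
grasp_force: 0.0
clock: 8.22
tool_pos: [0.4719, -0.1011, 0.1864]
ee_rot: [-3.092, -0.552, 0.002]
force: [0.5, 0.0, 0.0]
grip_width: -0.0
grasp_force: 0.0
```

View pics/w5.png

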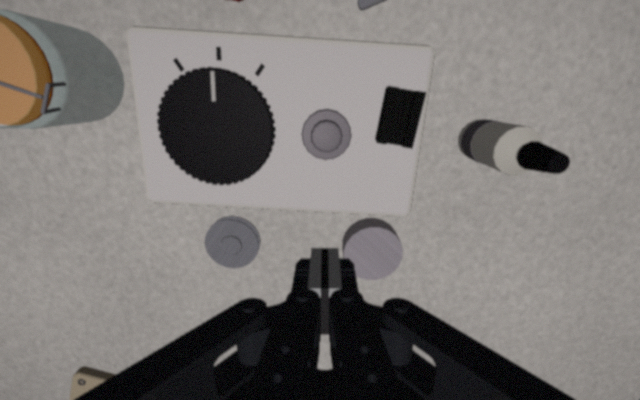

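The pointer at (213,86) stands at the middle mark at (219,53), the button at (327,135) is up, and everything else is in place. Handing in.

```bash
python3 -c "
from h import *
print(workorder.hand_in())"
```

```text
the job is handed in; nothing more can be done
None
```

The dial is turned one click to the middle mark and the start button was then pressed to its stop and came back up; nothing else was touched, and the job was handed in at about 8 s (no verdict returned).

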